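# Load a hardwood pad into the empty station of a sloping fixture and close its keeper

## Task

Load the empty lower station of the sloping fixture: take the long hardwood pad lying on the bench in front of it, bed it down flat and square between the rails of the channel and let go of it. Then slide the keeper with the red tab up, lip over the pad, until the pad is nipped tight against the end stop and cannot shift. Feel your way: nip it firmly but do not force it, and leave the other things on the bench where they are.

Things in the scene. Friction and masses are not known exactly. Their poses are not given: they have to be found in the camera images.
- fresh_pad: loose hardwood pad to be loaded: plain wooden block 36 x 45 x 112 mm, small dark hole in one end. It starts lying on a long 36 mm side, so it is 36 mm wide and 45 mm high. Origin: centre of one end face; z runs along its length into the block (other end at 112 mm), x across the 36 mm, y across the 45 mm (vertical while it lies). Either end may point to the end stop, either 36 mm side down.
- pad_mid (a point): the middle of that pad, 22.5 mm above its underside and 56 mm from its ends; axes as fresh_pad
- fixture: grey steel fixture bolted to the bench, a plate sloping 30 degrees down towards the robot with two alike stations one above the other: the lower is empty, the upper (100 mm up the slope) already holds a pad, nipped by its keeper. z up, y along both channels; origin on the bench, 40 mm below pocket; base plate from x = -42 to +142 mm and y = -161 to +99 mm.
- pocket: the empty lower channel. Origin: on its floor midway between the rails. z points square out of the floor (30 degrees from vertical, leaning to the robot), x up the slope, y along the channel from keeper to end stop. 38 mm wide between two sharp-edged rails 10 mm thick, 12 mm high (keep fingers above). The end stop, 36 mm high, may be set with its face anywhere from y = +44 to +58 mm: feel for it.
- keeper (a joint): slide of the stiff keeper in the empty channel, in m: 0 = drawn fully back, growing towards the end stop, up to 0.058. Dark steel jaw, lip and red thumb tab on top. Its flat nose is at pocket y = -101 mm + joint value; a spring pin (11 mm thick, 6 N) sticks 4 mm out of the nose and goes in flush when the nose meets a pad on the stop (at 0.033 to 0.047). About 8 N of friction holds it there.
- keeper_tab (a point): middle of the keeper's red thumb tab, an upright plate 28 mm across the channel, 12 mm thick along it, 52 to 80 mm above the channel floor; this point is 70 mm above the floor and 7 mm behind the nose face; axes as pocket. Push it from behind or grip it across its 12 mm.
- keeper_lip (a point): front edge of the keeper's lip, 8 mm ahead of the nose face; the lip lies 47.5 to 53.5 mm above the channel floor, so it passes over a pad that lies fully down and runs into one that does not; axes as pocket
- square_block: bystander: upright hardwood block 50 x 50 x 85 mm, another size of pad; origin at the centre of its underside
- slim_block: bystander: upright hardwood block 28 x 25 x 88 mm; origin at the centre of its underside
- grease_tin: bystander: cream tin, 72 mm across, 40 mm high; origin at the centre of its underside
- round_tin: bystander: printed paint tin, 77 mm across and 77 mm high; origin at the centre of its underside

How it is judged:
On the way:
1. the pad lies flat and square on the floor of the empty channel, let go of, before the keeper reaches it (x of pad_mid in the frame of pocket between -0.003 and 0.003 m and z of pad_mid in the frame of pocket between 0.019 and 0.0245 m and angle between the z axis of fresh_pad and the y axis of pocket, either way round below 0.035 rad and angle between the y axis of fresh_pad and the z axis of pocket, either way round below 0.05 rad and y of pad_mid in the frame of keeper_tab above 0.066 m and contact force between the fingers and fresh_pad below 0.2 N), for 0.2 s.
At the end, for the whole second after the job is handed in: the pad rests flat on the channel floor (middle 19 to 24.5 mm above it, within 3 mm of the centre line, square within 2 and flat within 3 degrees), keeper within 1.8 mm of its end, and stays nipped: its contacts with fixture, stop and keeper add up to over 8 N (a loose pad: under 4) (x of pad_mid in the frame of pocket between -0.003 and 0.003 m and z of pad_mid in the frame of pocket between 0.019 and 0.0245 m and angle between the z axis of fresh_pad and the y axis of pocket, either way round below 0.035 rad and angle between the y axis of fresh_pad and the z axis of pocket, either way round below 0.05 rad and y of pad_mid in the frame of pocket between -0.0145 and 0.0045 m and y of pad_mid in the frame of keeper_tab below 0.0648 m and contact force between fresh_pad and fixture above 8 N and velocity of joint keeper below 0.005 m/s and linear speed of fresh_pad below 0.01 m/s); the robot touches nothing.
It fails at once if the pad is forced: its contacts with floor, rails, end stop and keeper add up to more than 65 N (contact force between fresh_pad and fixture above 65 N).
It fails at once if another thing on the bench is moved by more than 25 mm (distance of any of square_block, slim_block, grease_tin, round_tin from where it was at the start of the episode above 0.025 m).
It also fails if it takes over 43 s, if anything falls off the work surface, if the arm or the gripper's body presses on something with over 40 N, if the wrist force passes 120 N, or if a joint passes its speed limit or range.

## Robot

A 6-joint arm with a two-finger parallel gripper is mounted at the origin on the work surface; the furniture and walls round the work are solid. World frame = base frame: x ahead of the robot, y to its left, z up, the work surface at z = 0. Lengths are in m, angles in rad, forces in N, time in s.
With the tool pointing down it reaches from about 0.3 to 0.75 m from the base axis. Payload 8.5 kg.
Tool frame: the origin (TCP) lies at the centre of the arm's flange, where the gripper is bolted on; the fingertips stand 173 mm ahead of it and the grasp point (between the pads) lies 155 mm ahead of it (r.grasp_offset is the z of the grasp point in the tool frame, in m); z points along the fingers, y is the line along which they close (so a half turn about z gives the same grasp; the last joint's range is limited). The gripper opens to 85 mm and grips with 20 to 120 N. Pads are 22 mm wide; open, the fingers measure 114 mm over their backs; the gripper's body (76 mm by 85 mm) begins 54 mm behind the grasp point. The pads swing forward as they close: fully open they stand 13 mm farther back than shut.
Start: joints at [-1.531, 0.381, 1.297, -0, 1.464, -0.215], TCP at [0.139, -0.532, 0.405] pointing down, gripper open.
Joint ranges: [-3.11, 3.11], [-0.89, 2.33], [0.22, 2.48], [-1.42, 4.56], [0.17, 2.85], [-2.88, 2.88]. Speed limits (rad/s): [2.39, 2.39, 3.14, 3.14, 3.14, 3.14].

## Interface

Orientations are given as a rotation vector (axis times angle).
In Python, from rig import r gives the robot as it stands.
- The arm moves only by the tool step_arm, never from a script. Its argument "targets" is a list of rows, each a list of 6 numbers: the shift along the tool's x, y, z scaled (see below), then the turn, a rotation vector about the tool's x, y, z scaled (see below). A call has 1 to 8 rows; each row shifts and turns the commanded pose from where the row before left it, along the tool's axes as they then stand; what a row does not reach is not made up. The controller multiplies each number of a shift by 1000 mm and each number of a turn by 60 degrees. A row lasts 1/10 s, in which the tool goes at most 50 mm and 8.59 degrees, less where a joint would pass 70% of its speed; a pose out of reach is approached as far as the arm can. A call with a number of a shift or a turn outside -1 to 1 is refused whole. A call with a gripper value outside its range is refused whole. "jaw" is the opening, from 0 (shut) to 1 (fully open), set as the call begins (left out, the last holds). The fingers move at their own pace and stop on an object; "newtons" is the grip in N (left out, the last holds). Time passes only in rows, so rows that do not move let the fingers close. It gives the time, the measured TCP pose, the force, the opening and the grip force at its end, in the units of the state.
- r.read_state(): the state, without advancing time (a new reading comes with each control period).
- r.camera(name): name is "scene" or "top" or "wrist"; returns the picture (420x560x3 uint8, red, green, blue); there is no depth.
- r.camera_params(name): a dict with "fx", "fy", "cx", "cy" (pixels), "rvec" (rotation vector, rad) and "tvec" (3), from world to camera coordinates, as OpenCV has them; the wrist camera has in their place "T_tool_cam" (4x4, takes a point from camera to tool coordinates, whose origin is the TCP and whose axes are the flange's). Camera axes: x right, y down, z forward; pixel columns grow to the right and rows downward; lengths in m; the calibration is good to about 2 mm. A picture is of the moment at which its call begins: read the wrist's pose just before it. camera_params takes no time and is no camera call.
- r.close_job(): hands the job in; it is judged then, once.
Trained networks look in the newest picture that a camera, given by its name, has taken for a name from the list of things; names that differ only in an ending like _2 or _b are one class to them, and where a whole thing is asked for, a point or a joint stands for the part that bears it (a point fixed in the world has none). Each returns a list of dicts, best first, with "p" (0 to 1); they miss things now and then, are a little off and sometimes report something else, mostly with a low value. They report only what shows in the picture. A call takes as long as a camera call.
- r.look_for(camera, target): "point" ([x, y, z] in m, in world coordinates, good to about 4 mm: the middle of the surface that is visible of it).
- r.place_of(camera, target): "point" ([x, y, z] in m, in world coordinates, good to about 4 mm: a listed point, or the origin of a listed thing).
The state is a dict: "clock": time; "qpos": joint angles; "qd": joint speeds; "effort": joint torques, N m; "tcp_pos": TCP position; "tcp_rot": TCP orientation; "wrist_force": force on the tool from outside, world axes, zero at the start; "ft_torque": the same for the moment, N m; "finger_gap": opening from 0.0 (shut) to 1.0 (fully open); "grasp_force": force on a finger pad.
Only numpy, scipy, OpenCV 4.12 (cv2) and the standard library are available. Lean on these libraries where they do the work, as an engineer would, in place of code of your own. Each camera call takes 0.05 s, during which the arm holds its last target. There are 200 camera calls.

## Working session

There is one attempt and no reset: what is moved stays moved. The work goes in short steps, Python scripts to look and compute and a tool call to move; the robot and the scene stay as the last step left them, time stands still between calls to the robot, and variables do not carry over. Pictures are saved under pics/ and viewed, at most 10 in all, crops included, and the job is handed in when it is done.

Besides the shell and the picture viewer there is one more tool, called after "Request:" in YAML: its name, and indented under it one key for each argument. step_arm: Moves the arm, as the interface text tells. Its arguments: {"type":"object","properties":{"targets":{"type":"array"},"jaw":{"type":"number"},"newtons":{"type":"number"}},"required":["targets"]}

```bash
ls; mkdir -p pics; cat > h.py <<'E'
import numpy as np, cv2
from scipy.spatial.transform import Rotation as R
from rig import r
def save(cam,n):
    im=r.camera(cam); cv2.imwrite(f'pics/{n}.png',im[:,:,::-1]); return im
def params(cam):
    p=r.camera_params(cam)
    K=np.array([[p['fx'],0,p['cx']],[0,p['fy'],p['cy']],[0,0,1]])
    if 'rvec' in p: return K,R.from_rotvec(p['rvec']).as_matrix(),np.array(p['tvec'])
    s=r.read_state(); T=np.eye(4); T[:3,:3]=R.from_rotvec(s['tcp_rot']).as_matrix(); T[:3,3]=s['tcp_pos']
    W=np.linalg.inv(T@np.array(p['T_tool_cam'])); return K,W[:3,:3],W[:3,3]
def proj(P,c): 
    K,A,t=c; q=(np.atleast_2d(P)@A.T+t)@K.T; return q[:,:2]/q[:,2:]
def tri(obs): # [(uv,cam)]
    M=[]
    for uv,(K,A,t) in obs:
        P=K@np.c_[A,t]; M+= [uv[0]*P[2]-P[0],uv[1]*P[2]-P[1]]
    v=np.linalg.svd(np.array(M))[2][-1]; return v[:3]/v[3]
def onz(uv,c,z):
    K,A,t=c; d=A.T@np.linalg.inv(K)@np.array([*uv,1]); o=-A.T@t; return o+d*(z-o[2])/d[2]
E
python3 - <<'E'
from h import *
np.set_printoptions(precision=4,suppress=True)
a=save('scene','s0'); b=save('top','t0')
cv2.imwrite('pics/st0.png',np.vstack([a,b])[:,:,::-1])
for c in ('scene','top'):
    for n in ('fresh_pad','pad_mid','fixture','pocket','keeper_tab','keeper_lip','square_block','slim_block','grease_tin','round_tin'):
        print(c,n,[(np.round(d['point'],4),round(d['p'],2)) for d in r.place_of(c,n)[:2]])
print(r.read_state()['clock'])
E
```

```text
pics
scene fresh_pad [(array([ 0.3893, -0.1891,  0.0225]), 0.54)]
scene pad_mid [(array([ 0.3997, -0.249 ,  0.022 ]), 0.57)]
scene fixture [(array([ 0.5387, -0.287 , -0.0017]), 0.75)]
scene pocket [(array([ 0.5447, -0.2846,  0.0447]), 0.59), (array([ 0.3969, -0.2506,  0.0201]), 0.32)]
scene keeper_tab [(array([ 0.4941, -0.3872,  0.1016]), 0.77)]
scene keeper_lip [(array([ 0.5079, -0.3768,  0.0833]), 0.62)]
scene square_block []
scene slim_block [(array([ 0.4842, -0.1233, -0.0038]), 0.73), (array([ 0.541 , -0.2889,  0.0033]), 0.35)]
scene grease_tin [(array([ 0.4937, -0.0195, -0.    ]), 0.75), (array([ 0.5412, -0.2893, -0.0011]), 0.66)]
scene round_tin []
top fresh_pad [(array([ 0.3885, -0.1939,  0.0239]), 0.58)]
top pad_mid [(array([ 0.3978, -0.253 ,  0.0245]), 0.87)]
top fixture [(array([ 0.5403, -0.2886,  0.0039]), 0.68)]
top pocket [(array([ 0.5398, -0.2864,  0.0391]), 0.77), (array([ 0.4794, -0.1265,  0.001 ]), 0.61)]
top keeper_tab [(array([ 0.4955, -0.3873,  0.097 ]), 0.82)]
top keeper_lip [(array([ 0.5095, -0.3735,  0.0795]), 0.77)]
top square_block [(array([0.415 , 0.3208, 0.0047]), 0.91)]
top slim_block [(array([ 0.4827, -0.1259,  0.0022]), 0.67), (array([ 0.4892,  0.335 , -0.0038]), 0.28)]
top grease_tin [(array([ 0.4949, -0.0141,  0.    ]), 0.87)]
top round_tin [(array([ 0.4874,  0.3374, -0.0016]), 0.8)]
1.1
```

View pics/s0.png

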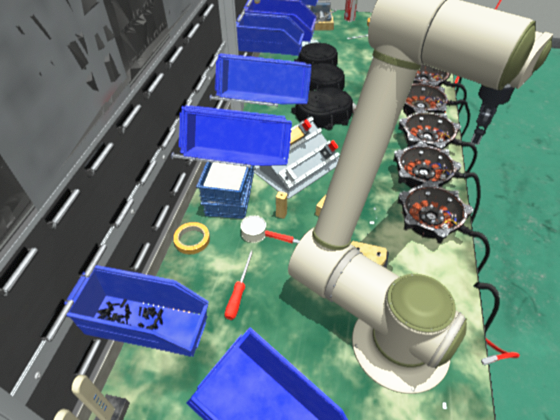

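View pics/t0.png

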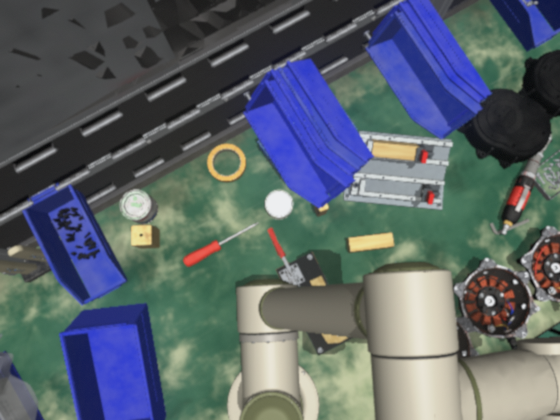

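```bash
python3 - <<'E'
from h import *
np.set_printoptions(precision=4,suppress=True)
a=cv2.imread('pics/s0.png')[80:240,170:360]; b=cv2.imread('pics/t0.png')[40:260,240:460]
cv2.imwrite('pics/crop1.png',np.hstack([cv2.resize(a,(420,354),interpolation=3),cv2.resize(b,(354,354),interpolation=3)]))
s=params('scene');t=params('top')
for u,v in (((290,163),(320,206)),((291,137),(320,206)),((291,137),(370,158))):
    p=tri([(u,s),(v,t)]); print(p,proj(p,s)-u,proj(p,t)-v)
print('cams',-s[1].T@s[2],-t[1].T@t[2]); print(r.camera_params('wrist'))
E
```

```text
[ 0.4506 -0.111   0.2377] [[-2.7798 -0.4541]] [[1.415 2.047]]
[ 0.4365 -0.1018  0.3328] [[-1.2209 -0.1869]] [[0.6407 0.9089]]
[ 0.5627 -0.2341  0.1927] [[-5.6375 -1.0609]] [[3.0406 4.4519]]
cams [-0.082   0.5246  0.9706] [ 0.2698 -0.0255  1.2897]
{'fx': 340.34066325095176, 'fy': 340.34066325095176, 'cx': 276.88941212015953, 'cy': 209.61950776650062, 'T_tool_cam': array([[-0.0006, -0.9509, -0.3096,  0.0797],
       [ 1.    , -0.0004, -0.0005, -0.0006],
       [ 0.0004, -0.3096,  0.9509,  0.0314],
       [ 0.    ,  0.    ,  0.    ,  1.    ]])}
```

View pics/crop1.png

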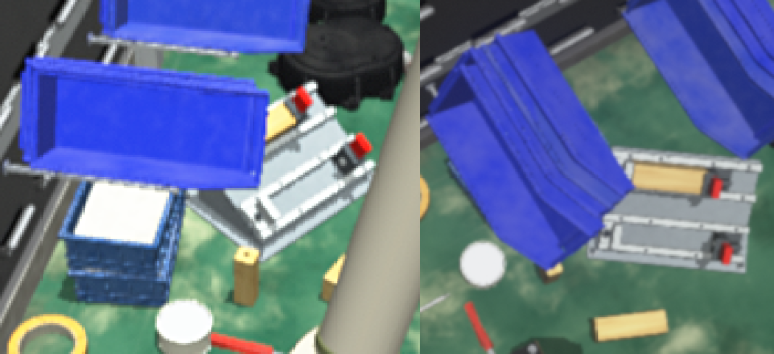

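```bash
cat >> h.py <<'E'
def pose():
    s=r.read_state(); return np.array(s['tcp_pos']),R.from_rotvec(s['tcp_rot'])
def frame(x,z):
    z=np.array(z,float)/np.linalg.norm(z); x=np.array(x,float); x-=z*(x@z); x/=np.linalg.norm(x)
    return R.from_matrix(np.c_[x,np.cross(z,x),z])
def rows(p1,R1,n=None,start=None,show=True,vmax=.045):
    p0,R0=start or pose(); w=(R0.inv()*R1).as_rotvec()
    m=int(np.ceil(max(np.linalg.norm(p1-p0)/vmax,np.degrees(np.linalg.norm(w))/8,1))); n=max(n or 1,m)
    out=[]
    d=(p1-p0)/n; Rr=R0
    for i in range(n):
        out.append(np.r_[Rr.inv().apply(d),w/n/np.radians(60)]); Rr=Rr*R.from_rotvec(w/n)
    if show:
        for o in out: print('['+', '.join(f'{v:.4f}' for v in o)+'],')
    return out
E
python3 - <<'E'
from h import *
np.set_printoptions(precision=4,suppress=True)
s=params('scene');t=params('top')
for u,v in (((291,122),(370,158)),((289,163),(320,206))):
    p=tri([(u,s),(v,t)]); print(p,proj(p,s)-u)
p,Q=pose(); print(p,Q.as_matrix(),r.read_state()['qpos'])
for ang in (98.8,-81.2):
    a=np.radians(ang); R1=frame([np.cos(a),np.sin(a),0],[0,0,-1]); print(ang,np.degrees((Q.inv()*R1).as_rotvec()))
a=np.radians(-81.2);rows(np.array([.42,-.24,.40]),frame([np.cos(a),np.sin(a),0],[0,0,-1]))
a=np.radians(98.8);rows(np.array([.42,-.36,.40]),frame([np.cos(a),np.sin(a),0],[0,0,-1]))
E
```

```text
[ 0.547  -0.2201  0.2595] [[-4.3749 -0.7875]]
[ 0.4516 -0.1104  0.2372] [[-2.2192 -0.3544]]
[ 0.1386 -0.5322  0.4047] [[ 0.9677  0.252   0.    ]
 [ 0.252  -0.9677  0.    ]
 [ 0.     -0.     -1.    ]] [-1.5313  0.3806  1.2974  0.      1.4636 -0.2153]
98.8 [  0.0004  -0.0039 -84.2041]
-81.2 [-0.004  -0.0004 95.7959]
[0.0288, -0.0177, 0.0004, -0.0000, -0.0000, 0.1330],
[0.0261, -0.0215, 0.0004, -0.0000, -0.0000, 0.1330],
[0.0229, -0.0249, 0.0004, -0.0000, -0.0000, 0.1330],
[0.0192, -0.0278, 0.0004, -0.0000, -0.0000, 0.1330],
[0.0151, -0.0302, 0.0004, -0.0000, -0.0000, 0.1330],
[0.0108, -0.0320, 0.0004, -0.0000, -0.0000, 0.1330],
[0.0062, -0.0332, 0.0004, -0.0000, -0.0000, 0.1330],
[0.0016, -0.0338, 0.0004, -0.0000, -0.0000, 0.1330],
[-0.0032, -0.0337, 0.0004, -0.0000, -0.0000, 0.1330],
[-0.0078, -0.0329, 0.0004, -0.0000, -0.0000, 0.1330],
[-0.0123, -0.0315, 0.0004, -0.0000, -0.0000, 0.1330],
[-0.0165, -0.0295, 0.0004, -0.0000, -0.0000, 0.1330],
[0.0287, -0.0087, 0.0004, 0.0000, -0.0000, -0.1276],
[0.0296, -0.0048, 0.0004, 0.0000, -0.0000, -0.1276],
[0.0300, -0.0008, 0.0004, 0.0000, -0.0000, -0.1276],
[0.0298, 0.0032, 0.0004, 0.0000, -0.0000, -0.1276],
[0.0291, 0.0071, 0.0004, 0.0000, -0.0000, -0.1276],
[0.0279, 0.0109, 0.0004, 0.0000, -0.0000, -0.1276],
[0.0262, 0.0146, 0.0004, 0.0000, -0.0000, -0.1276],
[0.0240, 0.0179, 0.0004, 0.0000, -0.0000, -0.1276],
[0.0214, 0.0210, 0.0004, 0.0000, -0.0000, -0.1276],
[0.0185, 0.0236, 0.0004, 0.0000, -0.0000, -0.1276],
[0.0151, 0.0259, 0.0004, 0.0000, -0.0000, -0.1276],
```

Request:
step_arm:
  targets:
    - [0.029,-0.017,0,0,0,0.133]
    - [0.025,-0.021,0,0,0,0.133]
    - [0.022,-0.025,0,0,0,0.133]
    - [0.018,-0.026,0,0,0,0.133]
    - [0.014,-0.028,0,0,0,0.133]
    - [0.01,-0.03,0,0,0,0.133]
    - [0.006,-0.03,0,0,0,0.133]
    - [0.002,-0.031,0,0,0,0.133]
  jaw: 1

```text
clock: 1.9
tcp_pos: [0.3171, -0.3473, 0.4049]
tcp_rot: [2.852, -1.317, 0.0]
wrist_force: [0.2, -0.4, -0.4]
finger_gap: 0.998
grasp_force: 0.0
```

Request:
step_arm:
  targets:
    - [-0.001,-0.031,0,0,0,0.133]
    - [-0.004,-0.031,0,0,0,0.133]
    - [-0.006,-0.03,0,0,0,0.133]
    - [-0.008,-0.028,0,0,0,0.133]
    - [0,0,0,0,0,0]

```text
clock: 2.4
tcp_pos: [0.4141, -0.2718, 0.4047]
tcp_rot: [-2.385, 2.044, -0.001]
wrist_force: [-0.6, -0.6, -0.2]
finger_gap: 0.996
grasp_force: 0.0
```

```bash
cat >m.py <<'E'
from h import *
np.set_printoptions(precision=4,suppress=True)
import sys
def look(tag):
    c=params('wrist'); im=save('wrist',tag); np.savez(f'pics/{tag}.npz',K=c[0],A=c[1],t=c[2])
    for n in ('fresh_pad','pad_mid','pocket','keeper_tab','keeper_lip'):
        print(n,[(np.round(d['point'],4),round(d['p'],2)) for d in r.place_of('wrist',n)[:2]])
    s=r.read_state(); print(s['clock'],np.array(s['tcp_pos']),np.array(s['qpos']))
look(sys.argv[1])
E
python3 m.py w1
```

```text
fresh_pad [(array([ 0.3918, -0.1904,  0.0228]), 0.95)]
pad_mid [(array([ 0.3962, -0.2501,  0.0274]), 0.86)]
pocket []
keeper_tab [(array([ 0.4945, -0.3857,  0.1032]), 0.81)]
keeper_lip [(array([ 0.5062, -0.3737,  0.0855]), 0.69)]
2.7 [ 0.4117 -0.2739  0.4048] [-0.8269  0.2834  1.4455 -0.0001  1.4128  2.1607]
```

View pics/w1.png

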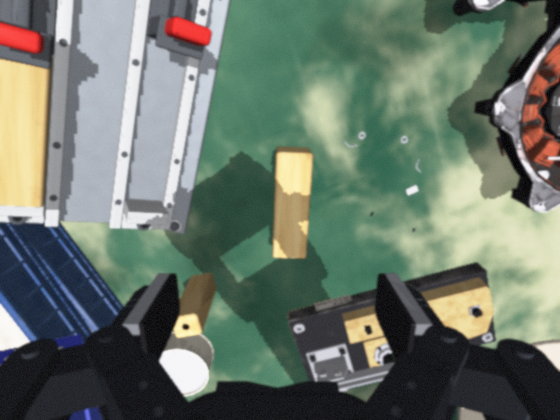

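Request:
step_arm:
  targets:
    - [0.008,-0.014,0.02,0,0,0]
    - [0.008,-0.014,0.02,0,0,0]
    - [0.008,-0.014,0.02,0,0,0]
    - [0.008,-0.014,0.02,0,0,0]
    - [0,0,0,0,0,0]
    - [0,0,0,0,0,0]

```text
clock: 3.3
tcp_pos: [0.4721, -0.2967, 0.3249]
tcp_rot: [2.386, -2.044, -0.001]
wrist_force: [0.3, 0.6, -0.4]
finger_gap: 1.001
grasp_force: 0.0
```

```bash
python3 m.py w2; python3 - <<'E'
import cv2,numpy as np
im=cv2.imread('pics/w2.png'); c=cv2.resize(im[0:300,60:460],(800,600),interpolation=3)
for k in range(0,800,100): cv2.putText(c,str(60+k//2),(k,10),0,.35,(0,255,255),1); cv2.line(c,(k,12),(k,18),(0,255,255),1)
for k in range(100,600,100): cv2.putText(c,str(k//2),(0,k),0,.35,(0,255,255),1)
cv2.imwrite('pics/w2c.png',c)
E
```

```text
fresh_pad []
pad_mid [(array([ 0.3953, -0.2505,  0.0247]), 0.75)]
pocket []
keeper_tab [(array([ 0.4949, -0.3873,  0.1005]), 0.78)]
keeper_lip [(array([ 0.5075, -0.373 ,  0.0841]), 0.77)]
3.6 [ 0.4722 -0.2964  0.3256] [-0.7728  0.4623  1.4054 -0.      1.2726  2.2147]
```

View pics/w2c.png

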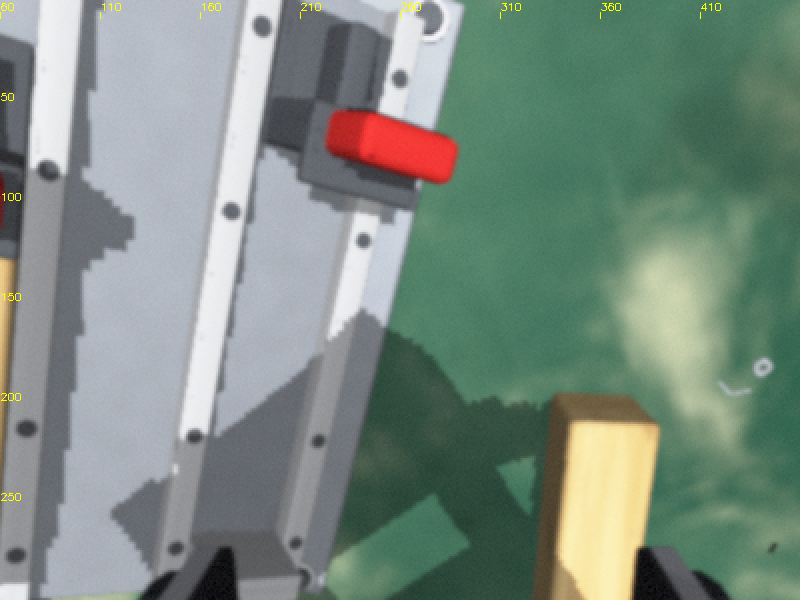

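```bash
cat > fit.py <<'E'
from h import *
from scipy.optimize import least_squares
np.set_printoptions(precision=4,suppress=True,linewidth=160)
def edges(im,v,a,b):
    g=cv2.GaussianBlur(im[:,:,:2].astype(float).mean(2),(3,3),0)[v,a:b]; d=np.diff(g)
    i=np.argmax(d); j=i+np.argmin(d[i:i+25])
    sub=lambda k:k+.5*(d[k-1]-d[k+1])/(d[k-1]-2*d[k]+d[k+1]) if 0<k<len(d)-1 else k
    return a+.5+sub(i),a+.5+sub(j),d[i],d[j]
c=30*np.pi/180
def T(q): # pocket->world
    return R.from_euler('z',q[2]).as_matrix()@np.array([[np.cos(c),0,-np.sin(c)],[0,1,0],[np.sin(c),0,np.cos(c)]]),np.array([q[0],q[1],.04])
obs=[]
for tag,sets in (('w2',[((15,30,45,60,75,95,120,140,160,180,200),lambda v:(176-26*(v-10)/205-25+10,200-34*(v-10)/205+10),(.029,.019)),((115,125,135,145,155),lambda v:(220,262),(-.019,-.029))]),):
    im=cv2.imread(f'pics/{tag}.png'); z=np.load(f'pics/{tag}.npz'); cam=(z['K'],z['A'],z['t'])
    for vs,rg,xs in sets:
        for v in vs:
            a,b=map(int,rg(v)); e=edges(im,v,a,b+12); print(v,np.round(e,1))
            obs+=[(e[0],v,xs[0],cam),(e[1],v,xs[1],cam)]
def res(q):
    M,t=T(q); o=[]
    for u,v,x,cam in obs:
        P=(np.array([[x,-.15,.012],[x,.06,.012]])@M.T)+t; p=proj(P,cam)
        f=(v-p[0,1])/(p[1,1]-p[0,1]); o.append(p[0,0]+f*(p[1,0]-p[0,0])-u)
    return np.r_[o,(T(q)[0]@[0,-.108,.07]+T(q)[1]-[.4945,-.3868,.1005])[1]*300]
s=least_squares(res,[.54,-.288,-.12],loss='soft_l1',f_scale=1.); print(s.x,np.round(s.fun,1))
np.save('fix.npy',s.x); print('tab',T(s.x)[0]@[0,-.108,.07]+T(s.x)[1])
E
python3 fit.py
```

```text
15 [194.7 198.2  30.6 -35.9]
30 [178.5 195.4  23.2 -45. ]
45 [176.3 192.8  22.7 -41.6]
60 [173.7 190.3  22.3 -43.8]
75 [171.4 187.6  23.  -36.3]
95 [168.5 184.1  24.9 -33.8]
120 [164.4 179.8  23.3 -34.3]
140 [161.3 176.5  22.7 -36.2]
160 [158.4 173.2  23.2 -36.3]
180 [154.8 169.5  20.8 -34.2]
200 [151.6 165.9  22.5 -28.1]
115 [235.  247.6  20.8  -8.6]
125 [233.  245.4  20.2  -5.4]
135 [230.5 242.7  21.5  -8.2]
145 [228.4 240.6  22.1  -9.8]
155 [226.3 238.7  22.2 -25.5]
[ 0.5427 -0.2832 -0.1081] [-13.8  -0.    0.    0.2  -0.2   0.2  -0.    0.   -0.1   0.1  -0.4   0.2  -0.3   0.1  -0.4  -0.1  -0.7  -0.2  -0.3  -0.   -0.3   0.1   0.3   0.7   0.1   0.5
   0.3   0.9   0.2   0.7   0.1   0.3   0. ]
tab [ 0.4963 -0.3868  0.1006]
```

```bash
python3 - <<'E'
from h import *
np.set_printoptions(precision=4,suppress=True,linewidth=160)
L=lambda t:(lambda z:(z['K'],z['A'],z['t']))(np.load(f'pics/{t}.npz'))
w1,w2=L('w1'),L('w2')
for z in (.045,):
  for p in ((343.5,210.5),(389.5,212.5),(337.5,280)): print(z,onz(p,w2,z))
a=[onz(p,w2,.045) for p in ((343.5,210.5),(389.5,212.5),(337.5,280))]
print(np.linalg.norm(a[0]-a[1]),np.degrees(np.arctan2(*(a[2]-a[0])[[1,0]])))
for p in ((275.5,149.5),(312.5,149.5),(306.5,258.5),(273.5,257.5)): print(onz(p,w1,.045))
# edges in w1
im=cv2.imread('pics/w1.png').astype(float); g=cv2.GaussianBlur(im,(3,3),0)
E_=[];F=[]
for v in range(160,250,10):
    d=np.linalg.norm(np.diff(g[v],axis=0),axis=1); l=262+np.argmax(d[262:285]); q=297+np.argmax(d[297:320]); 
    E_.append(onz((l+.5,v),w1,.045)); F.append(onz((q+.5,v),w1,.045))
E_,F=np.array(E_),np.array(F)
for A in (E_,F): k=np.polyfit(A[:,1],A[:,0],1); print('x=%.3f*y+%.4f'%tuple(k),'x at -.25',np.polyval(k,-.25),np.round((A[:,0]-np.polyval(k,A[:,1]))*1e3,1))
# height check: corner seen in both
for u,v in (((275.5,149.5),(343.5,210.5)),((312.5,149.5),(389.5,212.5))): print('tri',tri([(u,w1),(v,w2)]))
E
```

```text
0.045 [ 0.4212 -0.3015  0.045 ]
0.045 [ 0.3858 -0.3053  0.045 ]
0.045 [ 0.4132 -0.2418  0.045 ]
0.0355782806661793 97.56007914063048
[ 0.4207 -0.3036  0.045 ]
[ 0.3857 -0.309   0.045 ]
[ 0.3707 -0.1946  0.045 ]
[ 0.4056 -0.1905  0.045 ]
x=-0.099*y+0.3883 x at -.25 0.4130898172364094 [ 1.8  1.3  0.7 -6.8  0.7  1.1  0.6  0.   0.5]
x=-0.115*y+0.3496 x at -.25 0.37843829364370624 [ 0.7 -0.  -0.7 -0.4 -0.1  0.2  0.5 -0.2  0.1]
tri [ 0.4213 -0.3031  0.0476]
tri [ 0.3871 -0.3082  0.0501]
```

```bash
python3 - <<'E'
from h import *
a=np.radians(-82.8); Q=frame([np.cos(a),np.sin(a),0],[0,0,-1])
P=np.array([.396,-.249,.27]); print(pose()); rows(P,Q,n=4)
E
```

```text
(array([ 0.4721997 , -0.2963665 ,  0.32560142]), Rotation.from_matrix(array([[ 1.53450707e-01, -9.88155841e-01,  9.56526622e-04],
                            [-9.88155707e-01, -1.53451606e-01, -9.50166034e-04],
                            [ 1.08569266e-03, -7.99393591e-04, -9.99999091e-01]])))
[-0.0146, 0.0170, 0.0139, -0.0002, -0.0003, 0.0068],
[-0.0145, 0.0171, 0.0139, -0.0002, -0.0003, 0.0068],
[-0.0144, 0.0172, 0.0139, -0.0002, -0.0003, 0.0068],
[-0.0143, 0.0173, 0.0139, -0.0002, -0.0003, 0.0068],
```

Request:
step_arm:
  targets:
    - [-0.0145,0.017,0.014,0,0,0.007]
    - [-0.0145,0.017,0.014,0,0,0.007]
    - [-0.0145,0.017,0.014,0,0,0.007]
    - [-0.0145,0.017,0.014,0,0,0.007]
    - [0,0,0,0,0,0]
    - [0,0,0,0,0,0]

```text
clock: 4.2
tcp_pos: [0.3972, -0.249, 0.2694]
tcp_rot: [2.356, -2.079, 0.002]
wrist_force: [0.1, -1.8, -0.1]
finger_gap: 1.003
grasp_force: 0.0
```

```bash
python3 m.py w3; python3 - <<'E'
from h import *
np.set_printoptions(precision=4,suppress=True)
p,Q=pose(); print(p,Q.as_matrix())
z=np.load('pics/w3.npz'); c=(z['K'],z['A'],z['t'])
a=np.radians(97.2);d=np.array([np.cos(a),np.sin(a),0]);n=np.array([-np.sin(a),np.cos(a),0])
m=np.array([.396,-.249,.045]); im=cv2.imread('pics/w3.png')
q=proj([m+i*.056*d+j*.018*n for i,j in ((1,1),(1,-1),(-1,-1),(-1,1))],c); cv2.polylines(im,[np.int32(q*8)],True,(0,0,255),1,cv2.LINE_AA,3)
cv2.imwrite('pics/w3o.png',im)
E
```

```text
fresh_pad [(array([ 0.3834, -0.1912,  0.022 ]), 0.78)]
pad_mid [(array([ 0.3968, -0.2474,  0.024 ]), 0.7), (array([ 0.484 , -0.1253, -0.0017]), 0.32)]
pocket []
keeper_tab []
keeper_lip []
4.5 [ 0.3973 -0.249   0.269 ] [-0.8131  0.4001  1.7228  0.      1.0178  2.2034]
[ 0.3973 -0.249   0.269 ] [[ 0.1248 -0.9922  0.0006]
 [-0.9922 -0.1248 -0.0006]
 [ 0.0007 -0.0006 -1.    ]]
```

View pics/w3o.png

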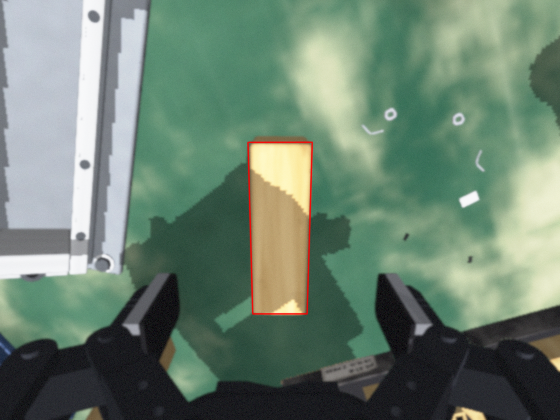

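Request:
step_arm:
  targets:
    - [0,0.001,0.02,0,0,0]
    - [0,0,0.02,0,0,0]
    - [0,0,0.02,0,0,0]
    - [0,0,0.018,0,0,0]
    - [0,0,0,0,0,0]

```text
clock: 5.0
tcp_pos: [0.3959, -0.2488, 0.1892]
tcp_rot: [-2.356, 2.078, 0.005]
wrist_force: [-1.0, 0.3, 1.0]
finger_gap: 0.996
grasp_force: 0.0
```

Request:
step_arm:
  targets:
    - [0,0,0,0,0,0]
    - [0,0,0,0,0,0]
    - [0,0,0,0,0,0]
    - [0,0,0,0,0,0]
    - [0,0,0,0,0,0]
    - [0,0,0,0,0,0]
    - [0,0,0,0,0,0]
    - [0,0,0,0,0,0]
  jaw: 0
  newtons: 40

```text
clock: 5.8
tcp_pos: [0.3961, -0.249, 0.1916]
tcp_rot: [2.356, -2.078, 0.003]
wrist_force: [-0.6, 0.6, 5.9]
finger_gap: 0.412
grasp_force: 40.7
```

```bash
cat > tgt.py <<'E'
from h import *
np.set_printoptions(precision=4,suppress=True)
c=np.pi/6
def T(q):
    return R.from_euler('z',q[2]).as_matrix()@np.array([[np.cos(c),0,-np.sin(c)],[0,1,0],[np.sin(c),0,np.cos(c)]]),np.array([q[0],q[1],.04])
q=np.load('fix.npy'); M,t=T(q)
def tp(x,y,h): # tcp pose with tool point (0,0,h below tcp) at pocket x,y
    return M@np.array([x,y,h])+t, R.from_matrix(M@np.array([[0,-1,0],[-1,0,0],[0,0,-1.]]).T)
def inpocket():
    p,Q=pose(); return M.T@(p-t), np.degrees((tp(0,0,0)[1].inv()*Q).as_rotvec())
E
python3 - <<'E'
from tgt import *
p,Q=tp(0,-.02,.1916+.06); print(p,Q.as_matrix())
s=(pose()[0]+[0,0,.08],pose()[1]); print(s[0]); rows(p,Q,start=s)
E
```

```text
[ 0.4155 -0.2895  0.2579] [[-0.1078 -0.861   0.4971]
 [-0.9942  0.0934 -0.0539]
 [ 0.     -0.5    -0.866 ]]
[ 0.3961 -0.249   0.2716]
[0.0085, -0.0028, 0.0028, 0.0993, 0.0114, 0.0435],
[0.0084, -0.0029, 0.0032, 0.0993, 0.0114, 0.0435],
[0.0082, -0.0029, 0.0036, 0.0993, 0.0114, 0.0435],
[0.0080, -0.0029, 0.0040, 0.0993, 0.0114, 0.0435],
[0.0078, -0.0028, 0.0044, 0.0993, 0.0114, 0.0435],
```

Request:
step_arm:
  targets:
    - [0,0,-0.02,0,0,0]
    - [0,0,-0.03,0,0,0]
    - [0,0,-0.03,0,0,0]
    - [0,0,-0.02,0,0,0]

```text
clock: 6.2
tcp_pos: [0.3959, -0.2487, 0.2928]
tcp_rot: [2.356, -2.078, 0.003]
wrist_force: [0.8, -1.1, -2.8]
finger_gap: 0.412
grasp_force: 40.5
```

Request:
step_arm:
  targets:
    - [0.0085,-0.003,0.003,0.1,0.011,0.0435]
    - [0.0085,-0.003,0.003,0.1,0.011,0.0435]
    - [0.008,-0.003,0.004,0.1,0.011,0.0435]
    - [0.008,-0.003,0.004,0.1,0.011,0.0435]
    - [0.008,-0.003,0.004,0.1,0.011,0.0435]
    - [0,0,0,0,0,0]
    - [0,0,0,0,0,0]

```text
clock: 6.9
tcp_pos: [0.4156, -0.2892, 0.2768]
tcp_rot: [-1.83, 2.037, -0.541]
wrist_force: [0.9, 0.4, -2.4]
finger_gap: 0.411
grasp_force: 40.6
```

```bash
python3 - <<'E'
from tgt import *
print(inpocket(),r.read_state()['clock'],r.read_state()['wrist_force'])
p,Q=tp(0,-.02,.1916+.035); rows(p,Q)
E
```

```text
(array([ 0.0095, -0.0196,  0.268 ]), array([-0.067 , -0.251 ,  0.0009])) 6.9 [ 0.8536  0.3715 -2.4292]
[0.0006, 0.0094, 0.0414, 0.0011, 0.0042, -0.0000],
```

Request:
step_arm:
  targets:
    - [0.0005,0.0045,0.02,0,0.002,0]
    - [0,0.005,0.0215,0,0.002,0]
    - [0,0,0,0,0,0]
    - [0,0,0,0,0,0]

```text
clock: 7.3
tcp_pos: [0.4284, -0.2909, 0.2366]
tcp_rot: [-1.83, 2.039, -0.547]
wrist_force: [0.2, -0.4, -1.2]
finger_gap: 0.412
grasp_force: 40.6
```

```bash
python3 - <<'E'
from tgt import *
print(inpocket()); cam=params('wrist'); im=save('wrist','w4'); np.savez('pics/w4.npz',K=cam[0],A=cam[1],t=cam[2])
im=cv2.imread('pics/w4.png')
def ln(P,col): 
    q=proj(np.array(P)@M.T+t,cam); cv2.polylines(im,[np.int32(q*8)],False,col,1,cv2.LINE_AA,3)
for x in (-.029,-.019,.019,.029): ln([[x,-.06,.012],[x,.05,.012]],(0,0,255))
pc=inpocket()[0]
z0=pc[2]-.1916
for x in (-.018,.018): ln([[pc[0]+x,pc[1]-.056,z0+.045],[pc[0]+x,pc[1]+.056,z0+.045]],(0,255,255)); ln([[pc[0]+x,pc[1]-.056,z0],[pc[0]+x,pc[1]-.056,z0+.045]],(0,255,255))
cv2.imwrite('pics/w4o.png',cv2.resize(im[0:340,60:500],(776,600),interpolation=3))
E
```

```text
(array([ 0.0005, -0.02  ,  0.2267]), array([ 0.0398, -0.0156, -0.0024]))
```

View pics/w4o.png

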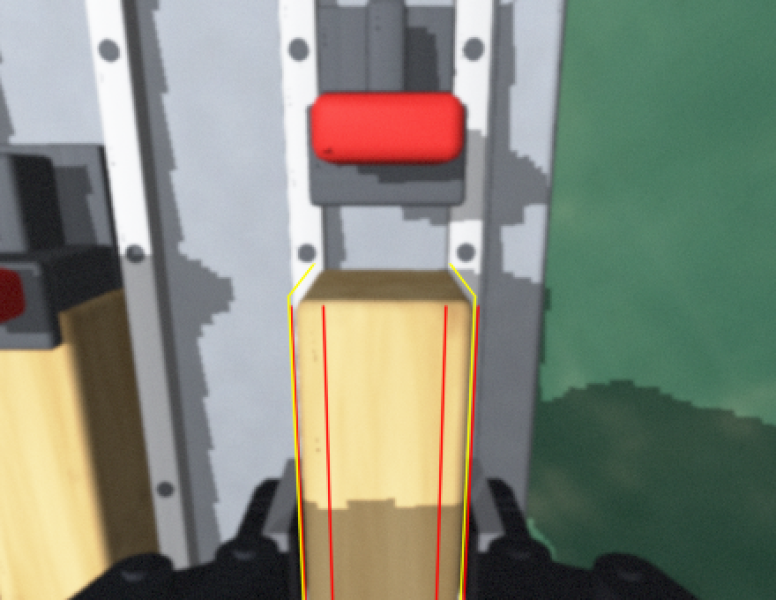

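```bash
python3 - <<'E'
from tgt import *
im=cv2.imread('pics/w4.png'); g=cv2.GaussianBlur(im.astype(float),(3,3),0)
z=np.load('pics/w4.npz'); cam=(z['K'],z['A'],z['t']); pc=inpocket()[0]; z0=pc[2]-.1916
def pred(v,x,zz):
    p=proj(np.array([[pc[0]+x,pc[1]-.056,zz],[pc[0]+x,pc[1]+.056,zz]])@M.T+t,cam); f=(v-p[0,1])/(p[1,1]-p[0,1]); return p[0,0]+f*(p[1,0]-p[0,0])
for v in range(172,262,8):
    d=np.linalg.norm(np.diff(g[v],axis=0),axis=1)
    a=222+np.argmax(d[222:245])+.5; b=315+np.argmax(d[315:338])+.5
    print(v,a,b,b-a,'pred',round(pred(v,.018,z0+.045),1),round(pred(v,-.018,z0+.045),1))
for u in (240,260,280,300,318):
    d=np.linalg.norm(np.diff(g[140:190,u],axis=0),axis=1); i=np.argsort(d)[::-1][:6]; print(u,sorted(140.5+i))
print(proj(np.array([[pc[0],pc[1]-.056,z0],[pc[0],pc[1]-.056,z0+.045]])@M.T+t,cam))
# rail check
for v in (60,80,100,130):
    d=g[v].mean(1); e=np.diff(d); print(v,'upper rail',218+np.argmax(np.abs(e[218:250]))+.5, [round(float(proj(np.array([[x,y,.012]])@M.T+t,cam)[0,k]),1) for x,y in ((.029,-.1),(.019,-.1),(-.019,-.1),(-.029,-.1)) for k in (0,1)])
E
```

```text
172 228.5 327.5 99.0 pred 223.4 328.7
180 227.5 325.5 98.0 pred 223.8 328.4
188 227.5 324.5 97.0 pred 224.2 328.0
196 228.5 324.5 96.0 pred 224.6 327.6
204 228.5 323.5 95.0 pred 225.0 327.2
212 228.5 323.5 95.0 pred 225.4 326.9
220 228.5 323.5 95.0 pred 225.8 326.5
228 229.5 322.5 93.0 pred 226.2 326.1
236 229.5 322.5 93.0 pred 226.6 325.7
244 229.5 321.5 92.0 pred 227.0 325.3
252 230.5 321.5 91.0 pred 227.4 325.0
260 230.5 321.5 91.0 pred 227.8 324.6
240 [np.float64(153.5), np.float64(154.5), np.float64(155.5), np.float64(156.5), np.float64(169.5), np.float64(170.5)]
260 [np.float64(151.5), np.float64(152.5), np.float64(153.5), np.float64(169.5), np.float64(170.5), np.float64(171.5)]
280 [np.float64(151.5), np.float64(152.5), np.float64(153.5), np.float64(169.5), np.float64(170.5), np.float64(171.5)]
300 [np.float64(151.5), np.float64(152.5), np.float64(153.5), np.float64(169.5), np.float64(170.5), np.float64(171.5)]
318 [np.float64(151.5), np.float64(152.5), np.float64(158.5), np.float64(169.5), np.float64(170.5), np.float64(171.5)]
[[276.2237 149.1401]
 [276.0823 167.5179]]
60 upper rail 233.5 [220.9, 95.6, 240.5, 95.6, 314.9, 95.6, 334.5, 95.6]
80 upper rail 233.5 [220.9, 95.6, 240.5, 95.6, 314.9, 95.6, 334.5, 95.6]
100 upper rail 234.5 [220.9, 95.6, 240.5, 95.6, 314.9, 95.6, 334.5, 95.6]
130 upper rail 242.5 [220.9, 95.6, 240.5, 95.6, 314.9, 95.6, 334.5, 95.6]
```

```bash
python3 - <<'E'
from tgt import *
im=cv2.imread('pics/w4.png'); g=cv2.GaussianBlur(im.astype(float),(3,3),0).mean(2)
z=np.load('pics/w4.npz'); cam=(z['K'],z['A'],z['t'])
def pred(v,x,zz=.012):
    p=proj(np.array([[x,-.15,zz],[x,.05,zz]])@M.T+t,cam); f=(v-p[0,1])/(p[1,1]-p[0,1]); return round(p[0,0]+f*(p[1,0]-p[0,0]),1)
for v in (10,20,35,45,120,124,128,132,136,148):
    row=g[v]; e=np.diff(row)
    L=[i+.5 for i in range(212,255) if abs(e[i])>9 and abs(e[i])==abs(e[i-2:i+3]).max()]; Q=[i+.5 for i in range(305,350) if abs(e[i])>9 and abs(e[i])==abs(e[i-2:i+3]).max()]
    print(v,L,Q,'pred',[pred(v,x) for x in (.029,.019,-.019,-.029)],'floor',[pred(v,x,0) for x in (.019,-.019)])
E
```

```text
10 [217.5, 238.5] [318.5, 338.5] pred [np.float64(216.7), np.float64(237.8), np.float64(317.7), np.float64(338.7)] floor [np.float64(240.1), np.float64(315.2)]
20 [218.5, 238.5] [306.5, 317.5, 337.5] pred [np.float64(217.2), np.float64(238.1), np.float64(317.4), np.float64(338.3)] floor [np.float64(240.4), np.float64(314.9)]
35 [219.5, 238.5] [307.5, 317.5, 337.5] pred [np.float64(217.9), np.float64(238.5), np.float64(316.9), np.float64(337.5)] floor [np.float64(240.9), np.float64(314.4)]
45 [219.5, 239.5] [308.5, 317.5, 336.5] pred [np.float64(218.4), np.float64(238.9), np.float64(316.6), np.float64(337.0)] floor [np.float64(241.2), np.float64(314.1)]
120 [223.5, 241.5, 252.5] [315.5, 333.5] pred [np.float64(222.0), np.float64(241.2), np.float64(314.2), np.float64(333.3)] floor [np.float64(243.4), np.float64(311.8)]
124 [223.5, 241.5, 253.5] [315.5, 332.5] pred [np.float64(222.2), np.float64(241.4), np.float64(314.0), np.float64(333.1)] floor [np.float64(243.5), np.float64(311.7)]
128 [223.5, 242.5, 253.5] [314.5, 332.5, 343.5] pred [np.float64(222.4), np.float64(241.5), np.float64(313.9), np.float64(332.9)] floor [np.float64(243.6), np.float64(311.6)]
132 [223.5, 242.5, 254.5] [314.5, 332.5, 343.5] pred [np.float64(222.6), np.float64(241.6), np.float64(313.8), np.float64(332.8)] floor [np.float64(243.8), np.float64(311.5)]
136 [224.5, 242.5, 254.5] [314.5, 332.5, 343.5] pred [np.float64(222.8), np.float64(241.7), np.float64(313.6), np.float64(332.6)] floor [np.float64(243.9), np.float64(311.4)]
148 [224.5, 230.5, 236.5, 242.5, 252.5] [314.5, 321.5, 326.5, 332.5, 344.5] pred [np.float64(223.4), np.float64(242.1), np.float64(313.2), np.float64(332.0)] floor [np.float64(244.2), np.float64(311.0)]
```

Request:
step_arm:
  targets:
    - [0,0.0008,0.007,0,0,0]
    - [0,0,0.006,0,0,0]
    - [0,0,0,0,0,0]
    - [0,0,0,0,0,0]

```text
clock: 7.75
tcp_pos: [0.4342, -0.2918, 0.2244]
tcp_rot: [-1.828, 2.039, -0.548]
wrist_force: [-0.3, 0.1, -1.8]
finger_gap: 0.414
grasp_force: 40.7
```

```bash
cat > st.py <<'E'
from tgt import *
s=r.read_state(); a,b=inpocket(); print(s['clock'],'pocket tcp mm',a*1e3,'rot deg',b,'F pocket',M.T@np.array(s['wrist_force']),'T',M.T@np.array(s['ft_torque']),s['finger_gap'],s['grasp_force'])
E
python3 st.py
```

```text
7.75 pocket tcp mm [ -0.4566 -20.2538 213.238 ] rot deg [0.0984 0.0287 0.0574] F pocket [-1.1273  0.0383 -1.4227] T [-0.0087  0.368   0.0485] 0.41434211514302133 40.666165351867676
```

Request:
step_arm:
  targets:
    - [0,0,0.002,0,0,0]
    - [0,0,0.002,0,0,0]
    - [0,0,0.002,0,0,0]
    - [0,0,0,0,0,0]

```text
clock: 8.15
tcp_pos: [0.4372, -0.2921, 0.2191]
tcp_rot: [-1.828, 2.04, -0.548]
wrist_force: [0.6, -0.1, -1.5]
finger_gap: 0.417
grasp_force: 40.7
```

Request:
step_arm:
  targets:
    - [0,0,0.002,0,0,0]
    - [0,0,0.002,0,0,0]
    - [0,0,0,0,0,0]

```text
clock: 8.45
tcp_pos: [0.4392, -0.2924, 0.2156]
tcp_rot: [-1.828, 2.04, -0.548]
wrist_force: [0.2, -0.5, -1.8]
finger_gap: 0.408
grasp_force: 40.7
```

```bash
python3 st.py
```

```text
8.45 pocket tcp mm [ -0.5024 -20.265  203.0621] rot deg [0.099  0.0289 0.0698] F pocket [-0.6947 -0.4323 -1.6997] T [-0.0345  0.4004  0.0076] 0.40794184246582926 40.66604554653168
```

Request:
step_arm:
  targets:
    - [0,0,0.001,0,0,0]
    - [0,0,0.001,0,0,0]
    - [0,0,0.001,0,0,0]
    - [0,0,0,0,0,0]

```text
clock: 8.85
tcp_pos: [0.4407, -0.2925, 0.2132]
tcp_rot: [-1.828, 2.039, -0.549]
wrist_force: [-0.3, 0.8, -2.1]
finger_gap: 0.417
grasp_force: 40.7
```

Request:
step_arm:
  targets:
    - [0,0,0.001,0,0,0]
    - [0,0,0.001,0,0,0]
    - [0,0,0,0,0,0]

```text
clock: 9.15
tcp_pos: [0.4417, -0.2926, 0.2114]
tcp_rot: [-1.828, 2.039, -0.549]
wrist_force: [0.1, -0.0, -2.0]
finger_gap: 0.415
grasp_force: 40.7
```

```bash
python3 st.py
```

```text
9.15 pocket tcp mm [ -0.4527 -20.2729 198.1818] rot deg [0.1054 0.0367 0.0612] F pocket [-0.8633 -0.0162 -1.7755] T [ 0.0283  0.376  -0.0355] 0.41460959434736244 40.66635847091675
```

Request:
step_arm:
  targets:
    - [0,0,0.001,0,0,0]
    - [0,0,0.001,0,0,0]
    - [0,0,0.001,0,0,0]
    - [0,0,0,0,0,0]

```text
clock: 9.55
tcp_pos: [0.4431, -0.2928, 0.2088]
tcp_rot: [-1.828, 2.04, -0.548]
wrist_force: [-0.3, -0.1, -1.1]
finger_gap: 0.41
grasp_force: 40.7
```

Request:
step_arm:
  targets:
    - [0,0,0.001,0,0,0]
    - [0,0,0.001,0,0,0]
    - [0,0,0,0,0,0]

```text
clock: 9.85
tcp_pos: [0.4441, -0.2929, 0.2071]
tcp_rot: [-1.828, 2.04, -0.548]
wrist_force: [0.0, -0.3, -1.1]
finger_gap: 0.414
grasp_force: 40.7
```

```bash
python3 st.py
```

```text
9.85 pocket tcp mm [ -0.4596 -20.2779 193.1748] rot deg [0.1052 0.0349 0.0649] F pocket [-0.5093 -0.3151 -1.003 ] T [-0.0268  0.3481  0.0581] 0.41371428184053477 40.66644251346588
```

Request:
step_arm:
  targets:
    - [0,0,0.001,0,0,0]
    - [0,0,0.001,0,0,0]
    - [0,0,0,0,0,0]

```text
clock: 10.15
tcp_pos: [0.4448, -0.293, 0.2059]
tcp_rot: [-1.828, 2.039, -0.549]
wrist_force: [-5.8, 0.2, 5.8]
finger_gap: 0.412
grasp_force: 41.8
```

Request:
step_arm:
  targets:
    - [0,0,0.001,0,0,0]
    - [0,0,0,0,0,0]

```text
clock: 10.35
tcp_pos: [0.4448, -0.2929, 0.2059]
tcp_rot: [-1.828, 2.039, -0.55]
wrist_force: [-16.6, 4.3, 18.6]
finger_gap: 0.415
grasp_force: 43.8
```

```bash
python3 st.py
```

```text
10.35 pocket tcp mm [ -0.4494 -20.2349 191.7915] rot deg [0.1478 0.0765 0.0354] F pocket [-5.3812  2.5082 24.5793] T [ 0.2958  1.3656 -0.0846] 0.4149654343847904 43.782116174697876
```

Request:
step_arm:
  targets:
    - [0,0,-0.001,0,0,0]
    - [0,0,0,0,0,0]

```text
clock: 10.55
tcp_pos: [0.4449, -0.293, 0.206]
tcp_rot: [-1.828, 2.039, -0.55]
wrist_force: [-6.9, 0.7, 7.9]
finger_gap: 0.417
grasp_force: 42.4
```

Request:
step_arm:
  targets:
    - [0,0,0,0,0,0]
    - [0,0,0,0,0,0]
    - [0,0,0,0,0,0]
    - [0,0,0,0,0,0]
  jaw: 0.7

```text
clock: 10.95
tcp_pos: [0.4452, -0.293, 0.2054]
tcp_rot: [-1.828, 2.039, -0.549]
wrist_force: [0.1, -1.1, 0.6]
finger_gap: 0.694
grasp_force: 0.0
```

Request:
step_arm:
  targets:
    - [0,0,-0.005,0,0,0]
    - [0,0,-0.01,0,0,0]
    - [0,0,-0.02,0,0,0]
    - [0,0,-0.02,0,0,0]
    - [0,0,-0.02,0,0,0]
    - [0,0,0,0,0,0]
    - [0,0,0,0,0,0]

```text
clock: 11.65
tcp_pos: [0.4075, -0.2889, 0.2707]
tcp_rot: [-1.828, 2.04, -0.55]
wrist_force: [1.1, 0.0, -1.1]
finger_gap: 0.701
grasp_force: 0.0
```

```bash
python3 st.py; python3 - <<'E'
from tgt import *
cam=params('wrist'); save('wrist','w5'); np.savez('pics/w5.npz',K=cam[0],A=cam[1],t=cam[2]); im=cv2.imread('pics/w5.png')
def ln(P,col):
    q=proj(np.array(P)@M.T+t,cam); cv2.polylines(im,[np.int32(q*8)],False,col,1,cv2.LINE_AA,3)
ln([[x,y,.045] for x,y in ((-.0183,-.076),(.0177,-.076),(.0177,.036),(-.0183,.036),(-.0183,-.076))],(0,255,255))
for y in (.044,.058): ln([[-.019,y,.036],[.019,y,.036]],(0,0,255))
for n in ('pad_mid','keeper_tab','keeper_lip'): print(n,[(M.T@(np.array(d['point'])-t)*1e3,round(d['p'],2)) for d in r.place_of('wrist',n)[:2]])
cv2.imwrite('pics/w5o.png',im)
E
```

```text
11.65 pocket tcp mm [ -0.558  -20.2319 266.6744] rot deg [0.1483 0.0897 0.0629] F pocket [ 0.3665  0.1238 -1.4881] T [-0.0742  0.1987 -0.0367] 0.7014672133694322 0.0
pad_mid [(array([ -0.7504, -20.177 ,  23.9891]), 0.75)]
keeper_tab [(array([   1.0246, -110.2523,   72.501 ]), 0.77)]
keeper_lip [(array([ -3.0417, -91.661 ,  52.7939]), 0.86)]
```

View pics/w5o.png

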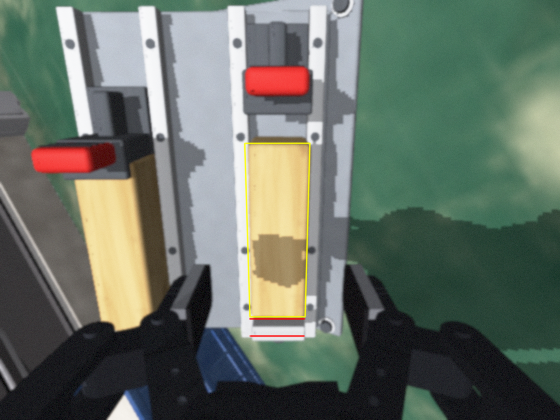

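Request:
step_arm:
  targets:
    - [0.01,0,-0.01,0,0,0]
    - [0.025,0,0,0,0,0]
    - [0.025,0,0,0,0,0]
    - [0.025,0,0,0,0,0]
    - [0.025,0,0,0,0,0]
    - [0.01,0,0,0,0,0]
    - [0,0,0,0,0,0]
    - [0,0,0,0,0,0]
  jaw: 0

```text
clock: 12.65
tcp_pos: [0.3898, -0.4068, 0.2786]
tcp_rot: [-1.828, 2.039, -0.547]
wrist_force: [0.7, 0.9, 0.0]
finger_gap: 0.003
grasp_force: 0.0
```

Request:
step_arm:
  targets:
    - [0,0,0.015,0,0,0]
    - [0,0,0.015,0,0,0]
    - [0,0,0.01,0,0,0]
    - [0,0,0.003,0,0,0]
    - [0,0,0,0,0,0]

```text
clock: 13.15
tcp_pos: [0.4114, -0.4098, 0.2411]
tcp_rot: [-1.828, 2.039, -0.547]
wrist_force: [-0.6, 0.0, 0.7]
finger_gap: 0.001
grasp_force: 0.0
```

```bash
python3 st.py
```

```text
13.15 pocket tcp mm [  -0.7027 -140.0158  232.596 ] rot deg [ 0.0729 -0.0242  0.0581] F pocket [-0.1796 -0.0272  0.9524] T [-0.0197  0.2356  0.0315] 0.001373381113561907 0.0
```

Request:
step_arm:
  targets:
    - [-0.003,0,0,0,0,0]
    - [-0.003,0,0,0,0,0]
    - [-0.003,0,0,0,0,0]
    - [-0.003,0,0,0,0,0]
    - [-0.003,0,0,0,0,0]
    - [-0.003,0,0,0,0,0]

```text
clock: 13.75
tcp_pos: [0.4129, -0.3926, 0.242]
tcp_rot: [-1.828, 2.041, -0.552]
wrist_force: [-1.6, -8.3, -3.8]
finger_gap: 0.0
grasp_force: 4.1
```

```bash
python3 st.py
```

```text
13.75 pocket tcp mm [  -0.5349 -122.7115  233.6086] rot deg [0.1391 0.2207 0.0368] F pocket [-2.452  -8.4204 -2.9463] T [-1.2941  0.6272 -0.0396] 0.00019496850848834134 4.093593657016754
```

Request:
step_arm:
  targets:
    - [-0.003,0,0,0,0,0]
    - [-0.003,0,0,0,0,0]
    - [-0.003,0,0,0,0,0]
    - [-0.003,0,0,0,0,0]
    - [-0.003,0,0,0,0,0]
    - [-0.003,0,0,0,0,0]

```text
clock: 14.35
tcp_pos: [0.4147, -0.3753, 0.242]
tcp_rot: [-1.828, 2.042, -0.554]
wrist_force: [-2.5, -8.5, -2.8]
finger_gap: 0.0
grasp_force: 4.1
```

Request:
step_arm:
  targets:
    - [-0.002,0,0,0,0,0]
    - [-0.002,0,0,0,0,0]
    - [-0.002,0,0,0,0,0]
    - [-0.002,0,0,0,0,0]

```text
clock: 14.75
tcp_pos: [0.4155, -0.3676, 0.2421]
tcp_rot: [-1.828, 2.042, -0.555]
wrist_force: [-3.6, -9.1, -2.7]
finger_gap: 0.001
grasp_force: 4.8
```

```bash
python3 st.py; python3 - <<'E'
from tgt import *
r.camera('wrist')
for n in ('pad_mid','keeper_tab','keeper_lip'): print(n,[(M.T@(np.array(d['point'])-t)*1e3,round(d['p'],2)) for d in r.place_of('wrist',n)[:2]])
E
```

```text
14.75 pocket tcp mm [ -0.6352 -97.6516 233.6846] rot deg [0.1524 0.3403 0.0533] F pocket [-3.6349 -9.4138 -1.0149] T [-1.5643  0.7917  0.0104] 0.0012233235421382812 4.780466146767139
pad_mid [(array([ -0.1538, -15.9152,  24.3375]), 0.84)]
keeper_tab []
keeper_lip []
```

Request:
step_arm:
  targets:
    - [-0.0015,0,0,0,0,0]
    - [-0.0015,0,0,0,0,0]
    - [-0.0015,0,0,0,0,0]

```text
clock: 15.25
tcp_pos: [0.416, -0.3632, 0.242]
tcp_rot: [-1.828, 2.042, -0.555]
wrist_force: [-2.8, -8.7, -2.5]
finger_gap: 0.005
grasp_force: 4.8
```

Request:
step_arm:
  targets:
    - [-0.001,0,0,0,0,0]
    - [-0.001,0,0,0,0,0]

```text
clock: 15.45
tcp_pos: [0.4162, -0.3612, 0.242]
tcp_rot: [-1.828, 2.042, -0.555]
wrist_force: [-2.8, -9.2, -2.0]
finger_gap: 0.001
grasp_force: 4.7
```

Request:
step_arm:
  targets:
    - [-0.001,0,0,0,0,0]
    - [-0.001,0,0,0,0,0]

```text
clock: 15.65
tcp_pos: [0.4164, -0.3592, 0.242]
tcp_rot: [-1.828, 2.042, -0.555]
wrist_force: [-3.7, -9.8, -3.0]
finger_gap: 0.003
grasp_force: 5.0
```

Request:
step_arm:
  targets:
    - [-0.001,0,0,0,0,0]
    - [-0.001,0,0,0,0,0]

```text
clock: 15.85
tcp_pos: [0.4166, -0.3575, 0.2421]
tcp_rot: [-1.828, 2.043, -0.556]
wrist_force: [-4.5, -10.8, -4.1]
finger_gap: 0.0
grasp_force: 5.9
```

Request:
step_arm:
  targets:
    - [-0.001,0,0,0,0,0]
    - [-0.001,0,0,0,0,0]

```text
clock: 16.05
tcp_pos: [0.4168, -0.3557, 0.2421]
tcp_rot: [-1.828, 2.043, -0.557]
wrist_force: [-3.9, -12.7, -4.1]
finger_gap: 0.003
grasp_force: 6.7
```

Request:
step_arm:
  targets:
    - [-0.001,0,0,0,0,0]
    - [-0.001,0,0,0,0,0]

```text
clock: 16.25
tcp_pos: [0.4168, -0.3547, 0.2421]
tcp_rot: [-1.829, 2.045, -0.56]
wrist_force: [-5.8, -20.2, -8.4]
finger_gap: -0.003
grasp_force: 10.7
```

Request:
step_arm:
  targets:
    - [-0.0005,0,0,0,0,0]
    - [0,0,0,0,0,0]

```text
clock: 16.45
tcp_pos: [0.4168, -0.3545, 0.2421]
tcp_rot: [-1.828, 2.045, -0.561]
wrist_force: [-6.3, -20.4, -6.5]
finger_gap: -0.002
grasp_force: 10.2
```

```bash
python3 st.py
```

```text
16.45 pocket tcp mm [ -0.7155 -84.493  233.7695] rot deg [0.1875 0.6632 0.0503] F pocket [ -6.8064 -20.9965  -3.6317] T [-3.2514  1.3299  0.0993] -0.0016318849956384947 10.18950954079628
```

Request:
step_arm:
  targets:
    - [-0.0008,0,0,0,0,0]
    - [0,0,0,0,0,0]

```text
clock: 16.65
tcp_pos: [0.4168, -0.3542, 0.2421]
tcp_rot: [-1.828, 2.046, -0.563]
wrist_force: [-6.4, -22.5, -9.0]
finger_gap: -0.0
grasp_force: 11.7
```

```bash
python3 st.py
```

```text
16.65 pocket tcp mm [ -0.6996 -84.1808 233.8187] rot deg [0.2019 0.7585 0.047 ] F pocket [ -7.9031 -23.0098  -5.8186] T [-3.7507  1.4972  0.1067] -4.571407732786297e-05 11.705368906259537
```

Request:
step_arm:
  targets:
    - [0.002,0,0,0,0,0]
    - [0.004,0,0,0,0,0]
    - [0.01,0,0,0,0,0]
    - [0.015,0,-0.01,0,0,0]
    - [0.015,0,-0.02,0,0,0]
    - [0,0,-0.03,0,0,0]
    - [0,0,0,0,0,0]
    - [0,0,0,0,0,0]

```text
clock: 17.45
tcp_pos: [0.3826, -0.393, 0.2939]
tcp_rot: [-1.828, 2.039, -0.55]
wrist_force: [-0.3, -0.1, -0.7]
finger_gap: -0.001
grasp_force: 0.0
```

```bash
python3 st.py; python3 - <<'E'
from tgt import *
cam=params('wrist'); save('wrist','w6'); im=cv2.imread('pics/w6.png')
for n in ('pad_mid','keeper_tab','keeper_lip'): print(n,[(M.T@(np.array(d['point'])-t)*1e3,round(d['p'],2)) for d in r.place_of('wrist',n)[:2]])
cv2.imwrite('pics/w6o.png',im)
E
```

```text
17.45 pocket tcp mm [  -0.6961 -126.419   293.5812] rot deg [0.1373 0.0649 0.0583] F pocket [-0.5989 -0.1593 -0.5092] T [0.0351 0.2408 0.0529] -0.0012426809531438444 0.0
pad_mid [(array([-0.8147, -8.2278, 24.2572]), 0.91)]
keeper_tab []
keeper_lip []
```

View pics/w6o.png

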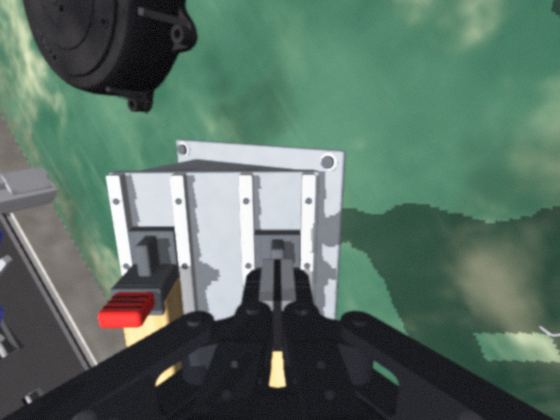

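Request:
step_arm:
  targets:
    - [-0.03,0,0,0,0,0]
    - [-0.035,0,0,0,0,0]
    - [-0.035,0,0,0,0,0]
    - [0,0,0,0,0,0]
    - [0,0,0,0,0,0]
  jaw: 0.8

```text
clock: 18.15
tcp_pos: [0.394, -0.2933, 0.2935]
tcp_rot: [-1.829, 2.038, -0.548]
wrist_force: [0.1, -1.4, -0.6]
finger_gap: 0.803
grasp_force: 0.0
```

```bash
python3 - <<'E'
from tgt import *
cam=params('wrist'); save('wrist','w7'); im=cv2.imread('pics/w7.png')
for n in ('pad_mid','keeper_tab','keeper_lip'): print(n,[(M.T@(np.array(d['point'])-t)*1e3,round(d['p'],2)) for d in r.place_of('wrist',n)[:2]])
z=np.load('pics/w5.npz')
cv2.imwrite('pics/w7o.png',cv2.resize(im[0:360,130:430],(500,600),interpolation=3))
E
```

```text
pad_mid [(array([-0.6558, -6.6048, 24.2809]), 0.78)]
keeper_tab [(array([  0.4716, -71.137 ,  71.781 ]), 0.79)]
keeper_lip [(array([  2.5774, -57.2541,  51.2818]), 0.73), (array([  4.2983, -71.1919,  70.149 ]), 0.48)]
```

View pics/w7o.png

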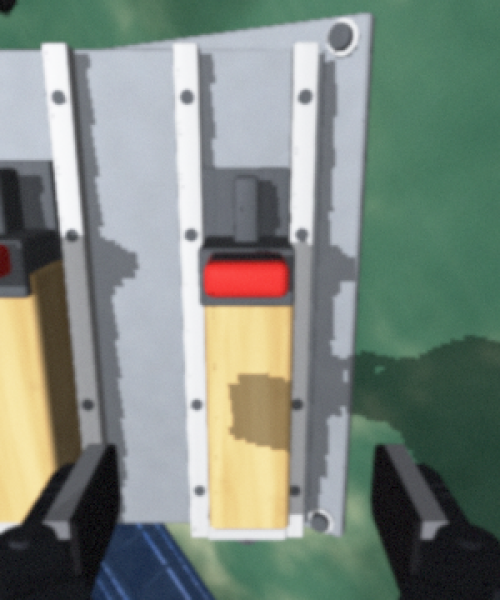

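```bash
python3 -c "
from rig import r
print(r.close_job())"
```

```text
the job is handed in; nothing more can be done
None
```

I handed the job in at about 18 s of the 43 s. The pad lies flat and square in the lower channel against the end stop, and the keeper's lip is over it. I pushed the keeper until it stalled at about 23 N and then let go. I read the firm nip from that stall and the last picture; the judge's verdict was not shown.

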